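# Stop-button check of the jolting table

## Task

Check the jolting table's stop: with your fingertips push the big mushroom button with the two ears fully in and take your fingers off so that it stays latched, then push one of its ears round clockwise (seen from above) until it springs back out, and let it go. Then press the plain flat reset button on the other station and leave both buttons out. Only press and push lightly: do not grip or squeeze the mushroom head, and do not move or lift any of the things lying about.

Things in the scene. Friction and masses are not known exactly. Their poses are not given: they have to be found in the camera images.
- stop_station: grey box 110x110x70 mm (plinth 124 mm square, 8 mm high) fixed to the worktop, carrying the mushroom stop button. Origin: centre of its underside; z up; the button's axis is its z axis. At rest the two ears of the button lie along its +y and -y.
- stop_top (a point): centre of the top of the mushroom head, on the button's axis; 130 mm above the worktop when the button is out, about 120 mm when latched in, 118 mm when pushed right down. It turns with the head. The cap is 60 mm in diameter and domed.
- stop_ear_left (a point): middle of the upper face of the ear that points to the station's +y at rest, 46 mm from the button's axis, 4 mm below stop_top. Each ear is a bar 14 mm wide and 14 mm high that sticks out radially from the cap (radius 30 mm) to 56 mm from the axis; its underside is 18 mm below stop_top. Below the ears is free space down to the lid at 70 mm above the worktop (a collar of radius 21 mm on the axis reaches 80 mm). The ear turns and moves down with the head.
- stop_ear_right (a point): the same on the opposite ear, which points to the station's -y at rest.
- stop_press (a joint): how far the mushroom button is in (m): 0 out, about 0.010 latched in, 0.012 lower stop. A spring pushes it out: it starts to move at 3 N and is fully in at about 8 N. It must go in at least 0.0105 to latch, and then stays in by itself until the head is twisted.
- stop_twist (a joint): twist of the mushroom head (rad): 0 at rest, growing clockwise seen from above, stop at 1.0. A light spring (3 N at the ear) turns it back to 0 when let go. The latch lets go at about 0.7 rad, and the button then springs out by 10 mm.
- reset_station: grey box 84x84x62 mm (plinth 98 mm square, 8 mm high) fixed to the worktop, carrying the flat round reset button. Origin: centre of its underside; z up.
- reset_button_top (a point): centre of the top of the reset button, a flat disc 34 mm in diameter on the axis of its station; it moves straight down.
- reset_button (a joint): how far the reset button is pressed (m): 0 out, 0.007 fully in, which takes 6 N; it springs back out.
- mortar_prism: grey mortar bar 160x40x40 mm, lying; a loose bystander, to be left alone. Origin: centre of its underside
- weight_3: grey knobbed balance weight 49 mm across, 60 mm high; a loose bystander, to be left alone. Origin: centre of its underside
Not all that is in view belongs to the job. Leave any turquoise look-alike of the reset_station alone.

How it is judged:
On the way, in this order (a step that is already met when the one before it is completed fails the run):
1. the mushroom button is latched in and stays in with no finger on it (value of joint stop_press above 0.008 m and contact force between each of the fingers, the arm and stop_press below 0.3 N), for 0.3 s.
2. the head is twisted past the latch and springs out (value of joint stop_press below 0.004 m and value of joint stop_twist above 0.4 rad).
3. the mushroom button is out and let go (value of joint stop_press below 0.002 m and value of joint stop_twist below 0.15 rad and contact force between each of the fingers, the arm and stop_press below 0.3 N), for 0.2 s.
4. the reset button is pressed (value of joint reset_button above 0.005 m and value of joint stop_press below 0.002 m), for 0.05 s.
At the end, for the whole second after the job is handed in: Both buttons are out (mushroom within 2 mm and turned back within 0.15 rad, reset within 1.5 mm) after the mushroom was latched in hands-off, twisted out and let go, and then the reset pressed by over 5 mm; every loose bystander lies within 20 mm of where it was (value of joint stop_press below 0.002 m and value of joint stop_twist below 0.15 rad and value of joint reset_button below 0.0015 m and distance of each of mortar_prism, weight_3 from where it was at the start of the episode below 0.02 m); the robot touches nothing.
It fails at once if the reset button is pressed while the mushroom button is in (value of joint each of reset_button, stop_press above 0.004 m).
It fails at once if the mushroom head is gripped or handled roughly (over 35 N) (contact force between the fingers and stop_press above 35 N).
It fails at once if a bystander is moved or lifted by over 20 mm (distance of any of mortar_prism, weight_3 from where it was at the start of the episode above 0.02 m).
It also fails if it takes over 58 s, if anything falls off the work surface, if the arm or the gripper's body presses on something with over 40 N, if the wrist force passes 120 N, or if a joint passes its speed limit or range.

## Robot

A 7-joint arm with a two-finger parallel gripper is mounted at the origin on a cart in front of the work surface, level with it; the furniture and walls round the work are solid. World frame = base frame: x ahead of the robot, y to its left, z up, the work surface at z = 0. Lengths are in m, angles in rad, forces in N, time in s.
With the tool pointing down it reaches from about 0.35 to 0.9 m from the base axis. Payload 7.2 kg.
Tool frame: the origin (TCP) lies midway between the tips of the shut fingers; the grasp point (between the pads) lies 19 mm behind it (grasp_offset is the distance from the TCP to the grasp point, in m); z points along the fingers, y is the direction in which the jaws open and shut (so a half turn about z gives the same grasp; the last joint's range is limited). The gripper opens to 85 mm and grips with 20 to 120 N. Pads are 22 mm wide; open, the fingers measure 114 mm over their backs; the gripper's body (76 mm by 85 mm) begins 54 mm behind the grasp point. The pads swing forward as they close: fully open they stand 13 mm farther back than shut.
Start: joints at [-1.266, 0.411, -0.013, 1.596, 0.006, 1.134, -0.082], TCP at [0.228, 0.582, 0.231] pointing down, gripper open.
Joint ranges: [-2.95, 2.95], [-0.29, 1.99], [-1.47, 1.44], [0.14, 2.54], [-1.03, 4.17], [0.13, 1.85], [-2.86, 2.86]. Speed limits (rad/s): [2.39, 2.39, 3.01, 3.01, 3.14, 3.14, 3.14].

## Interface

Orientations are given as a unit quaternion [x, y, z, w].
In Python, from cell import * gives the robot as it stands.
- The arm moves only by the tool send_rows, never from a script. Its arguments are lists of equal length, an entry for each row: "turn": the turn, a rotation vector about the world's x, y, z in rad, a list of three; "delta_pos": the shift along the world's x, y, z in m, a list of three; "hand": the finger opening in m, from 0 to 0.0854. In form: {"turn": [[ax, ay, az], ...], "delta_pos": [[tx, ty, tz], ...], "hand": [hand, ...]}. A call has exactly 8 rows; each row shifts and turns the commanded pose from where the row before left it; what a row does not reach is not made up. A row lasts 1/12 s, in which the tool goes at most 41.7 mm and 7.16 degrees, less where a joint would pass 70% of its speed; a pose out of reach is approached as far as the arm can. A call is refused whole if a number of a shift passes 0.0417 or a number of a turn 0.125, either way. A call with a gripper value outside its range is refused whole. The fingers move at their own pace and stop on an object; "squeeze" is the grip in N (left out, the last holds). Time passes only in rows, so rows that do not move let the fingers close, or fill a call up. It gives the time, the measured TCP pose, the force and the opening at its end, in the units of the state.
- state(): the state, without advancing time (a new reading comes with each control period).
- grab_frame(name): name is "scene" or "top" or "wrist"; returns (picture, depth): 480x640x3 uint8, red, green, blue; 480x640 float32, m along the optical axis (not along the pixel's ray), 0 where there is no reading.
- camera_params(name): a dict with "fx", "fy", "cx", "cy" (pixels), "rvec" (rotation vector, rad) and "tvec" (3), from world to camera coordinates, as OpenCV has them. Camera axes: x right, y down, z forward; pixel columns grow to the right and rows downward; lengths in m; the calibration is good to about 2 mm. A picture is of the moment at which its call begins: read the wrist's pose just before it. camera_params takes no time and is no camera call; for the wrist camera it gives the pose at the moment of the call.
- hand_in(): hands the job in, once; it reports no verdict.
The state is a dict: "t": time; "q": joint angles; "dq": joint speeds; "effort": joint torques, N m; "eef_pos": TCP position; "tcp_rot": TCP orientation; "force": force on the tool from outside, world axes, zero at the start; "torque": the same for the moment, N m; "finger_gap": finger opening in m.
Only numpy, scipy, OpenCV 4.12 (cv2) and the standard library are available. Lean on these libraries where they do the work, as an engineer would, in place of code of your own. Each camera call takes 0.05 s, during which the arm holds its last target.

## Working session

There is one attempt and no reset: what is moved stays moved. The work goes in short steps, Python scripts to look and compute and a tool call to move; the robot and the scene stay as the last step left them, time stands still between calls to the robot, and variables do not carry over. Pictures are saved under pics/ and viewed, and the job is handed in when it is done.

Besides the shell and the picture viewer there is one more tool, called as name(argument=value, ...), one argument or row to a line, values as JSON. send_rows: Moves the arm, as the interface text tells. Its arguments: {"type":"object","properties":{"turn":{"type":"array","items":{"type":"array","items":{"type":"number"}}},"delta_pos":{"type":"array","items":{"type":"array","items":{"type":"number"}}},"hand":{"type":"array","items":{"type":"number"}},"squeeze":{"type":"number"}},"required":["turn","delta_pos","hand"]}

```bash
mkdir -p pics; ls; python3 - <<'E'
from cell import *
import cv2
print(state())
for n in ("scene","top"):
    p,d=grab_frame(n); cv2.imwrite(f"pics/{n}0.png",p[:,:,::-1]); 
    import numpy as np; np.save(f"{n}0.npy",d); print(camera_params(n))
E
```

```text
pics
{'t': 0.0, 'q': array([-1.26619333,  0.41191279, -0.01269669,  1.59703969,  0.00558942,
        1.1343079 , -0.08220408]), 'dq': array([ 0.00091237, -0.00042857, -0.00199564, -0.00083076, -0.00030934,
       -0.0010228 ,  0.00042418]), 'effort': array([-8.25265761e-04, -6.00611830e+01,  6.81553781e-01, -2.99413723e+01,
        1.38213541e-02,  1.03425936e-02,  2.92239986e-05]), 'eef_pos': array([0.22750534, 0.58158865, 0.23044691]), 'tcp_rot': array([ 1.85322892e-01,  9.82677343e-01, -8.10496615e-04, -9.56522751e-05]), 'force': array([-0.14959901,  0.31717484, -0.09548042]), 'torque': array([ 0.00462008,  0.00631243, -0.00132927]), 'finger_gap': 0.0852266219272101}
{'fx': 438.2666377611404, 'fy': 438.2666377611404, 'cx': 310.35542348076444, 'cy': 241.0179534658219, 'rvec': array([ 1.04987485, -2.22080618,  1.23096574]), 'tvec': array([0.4278138 , 0.31902763, 0.53531742])}
{'fx': 509.7102466867048, 'fy': 509.7102466867048, 'cx': 324.55348220605083, 'cy': 241.76508014418826, 'rvec': array([ 2.1943633 , -2.17625509,  0.09764944]), 'tvec': array([0.03106226, 0.60665688, 1.07694632])}
```

View pics/scene0.png

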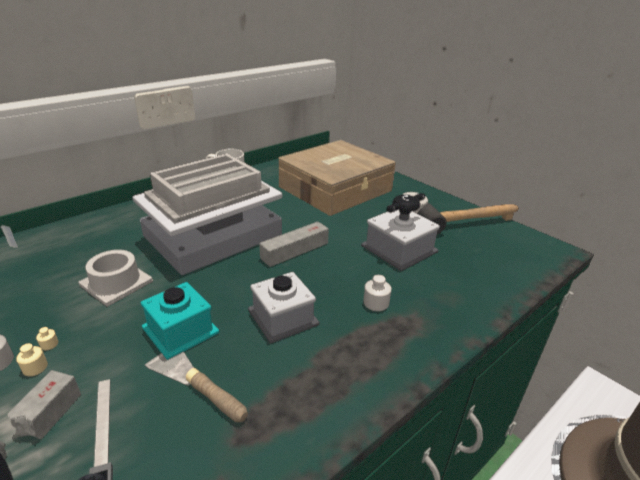

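View pics/top0.png

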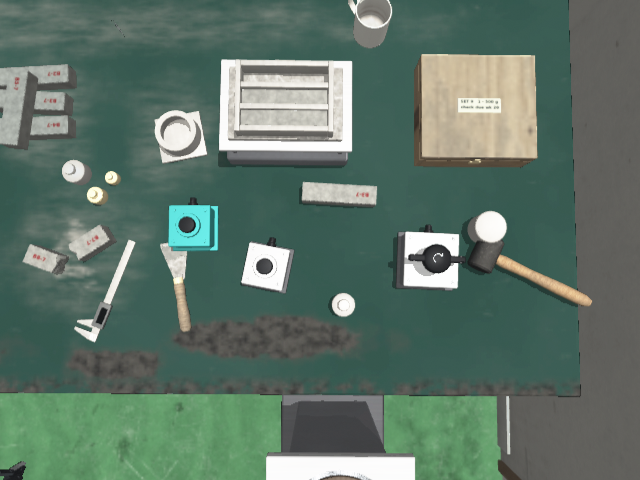

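The top view shows the stop station's head at about (437,258), with its ears at (412,258) and (462,260). A mallet lies right beside it at (487,256). The grey reset button is at (264,266), the turquoise look-alike at (187,225), the prism at (340,195) and the weight at (343,304).

```bash
cat > h.py <<'E'
import numpy as np,cv2
def back(P,d,u,v):
    R=cv2.Rodrigues(np.array(P['rvec']))[0]
    x=np.stack([(u-P['cx'])/P['fx']*d,(v-P['cy'])/P['fy']*d,d],-1)
    return (x-np.array(P['tvec']))@R
def cloud(P,d):
    v,u=np.mgrid[:480,:640]; return back(P,d,u.astype(float),v.astype(float))
E
python3 - <<'E'
from cell import *
from h import *
P=camera_params("top"); d=np.load("top0.npy"); W=cloud(P,d); np.set_printoptions(precision=4,suppress=True)
p=cv2.imread("pics/top0.png")
for n,(u,v) in dict(stop=(437,258),earl=(412,258),earr=(462,260),mall=(485,256),malw=(488,228),rst=(264,266),wt=(343,304),pr=(340,195),tab=(350,350)).items(): print(n,W[v,u])
def reg(u0,u1,v0,v1,zl,zh,n):
    m=np.zeros((480,640),bool); m[v0:v1,u0:u1]=True
    m&=(W[...,2]>zl)&(W[...,2]<zh)&(d>0)
    q=W[m]; r=cv2.minAreaRect(q[:,:2].astype(np.float32)); print(n,len(q),r,q.min(0),q.max(0),np.median(q,0))
reg(390,475,220,300,.06,.078,'stoplid')
reg(390,472,220,300,.105,.14,'head')
reg(400,472,220,300,.123,.14,'head hi')
reg(235,300,235,300,.05,.066,'rlid')
reg(235,300,235,300,.072,.11,'rbut')
reg(465,600,205,310,.02,.2,'mallet')
c=cv2.resize(p[200:320,220:620],(800,240)*1,interpolation=cv2.INTER_CUBIC) if 0 else cv2.resize(p[205:315,380:520],None,fx=5,fy=5,interpolation=cv2.INTER_CUBIC); cv2.imwrite("pics/c0.png",c)
E
```

```text
stop [ 0.5679 -0.182   0.1324]
earl [ 0.5679 -0.1347  0.1242]
earr [ 0.5647 -0.2324  0.1262]
mall [ 0.5768 -0.3007  0.0558]
malw [ 0.635  -0.3052  0.0645]
rst [0.5511 0.1591 0.0859]
wt [ 0.4747 -0.0027  0.0607]
pr [0.7053 0.0041 0.0443]
tab [ 0.3733 -0.0211  0.0025]
stoplid 2135 ((0.5687024593353271, -0.18360663950443268), (0.11379098147153854, 0.11302732676267624), 87.44371032714844) [ 0.5113 -0.2413  0.0611] [ 0.6272 -0.1255  0.0772] [ 0.5589 -0.1731  0.0707]
head 890 ((0.5687960386276245, -0.18342627584934235), (0.058150067925453186, 0.10191792249679565), 24.147109985351562) [ 0.5409 -0.2392  0.1147] [ 0.5982 -0.1276  0.1367] [ 0.5681 -0.1812  0.1274]
head hi 806 ((0.5686829090118408, -0.1841319352388382), (0.054794177412986755, 0.1021963432431221), 22.186418533325195) [ 0.5409 -0.2392  0.123 ] [ 0.596  -0.1285  0.1367] [ 0.5681 -0.1824  0.1277]
rlid 1246 ((0.5521586537361145, 0.15955322980880737), (0.08736263960599899, 0.08680900931358337), 79.21930694580078) [0.5024 0.1103 0.0556] [0.6017 0.2089 0.0659] [0.5516 0.1569 0.062 ]
rbut 427 ((0.5525179505348206, 0.15946277976036072), (0.0473465658724308, 0.04731927812099457), 1.20115065574646) [0.5289 0.1357 0.072 ] [0.5762 0.1832 0.0918] [0.5528 0.159  0.0806]
mallet 2904 ((0.5782088041305542, -0.4024936556816101), (0.30586838722229004, 0.1286279559135437), 72.29679107666016) [ 0.475  -0.5312  0.0205] [ 0.6715 -0.2376  0.1286] [ 0.5728 -0.3257  0.0453]
```

View pics/c0.png

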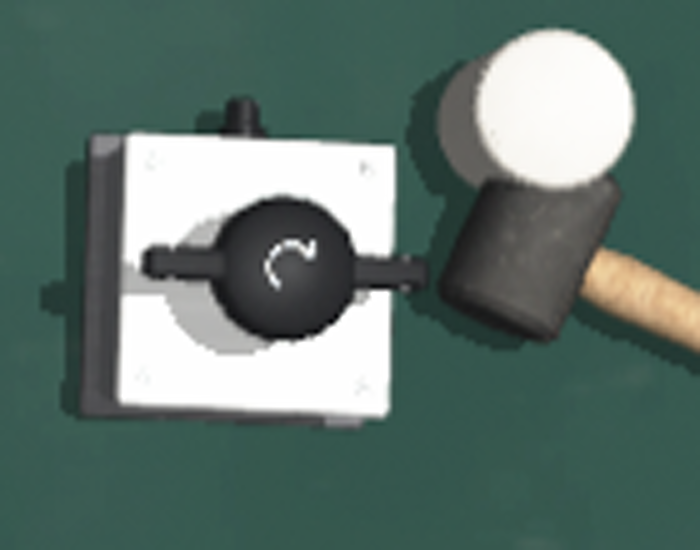

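send_rows(
  turn=[
    [0, 0, 0],
    [0, 0, 0],
    [0, 0, 0],
    [0, 0, 0],
    [0, 0, 0],
    [0, 0, 0],
    [0, 0, 0],
    [0, 0, 0],
  ],
  delta_pos=[
    [0.014, -0.032, 0],
    [0.014, -0.032, 0],
    [0.014, -0.032, 0],
    [0.014, -0.032, 0],
    [0.014, -0.032, 0],
    [0.014, -0.032, 0],
    [0.014, -0.032, 0],
    [0.014, -0.032, 0],
  ],
  hand=[0, 0, 0, 0, 0, 0, 0, 0],
  squeeze=20,
)

```text
t: 0.77
eef_pos: [0.3399, 0.3242, 0.2311]
tcp_rot: [0.185, 0.983, -0.0, -0.0]
force: [0.6, 0.4, 0.4]
finger_gap: -0.0
```

send_rows(
  turn=[
    [0, 0, 0],
    [0, 0, 0],
    [0, 0, 0],
    [0, 0, 0],
    [0, 0, 0],
    [0, 0, 0],
    [0, 0, 0],
    [0, 0, 0],
  ],
  delta_pos=[
    [0.014, -0.032, 0],
    [0.014, -0.032, 0],
    [0.014, -0.032, 0],
    [0.014, -0.032, 0],
    [0.014, -0.032, 0],
    [0.014, -0.032, 0],
    [0.014, -0.032, 0],
    [0.014, -0.032, 0],
  ],
  hand=[0, 0, 0, 0, 0, 0, 0, 0],
)

```text
t: 1.43
eef_pos: [0.4518, 0.0683, 0.2313]
tcp_rot: [0.185, 0.983, 0.0, -0.0]
force: [0.4, -0.5, 1.1]
finger_gap: -0.0001
```

send_rows(
  turn=[
    [0, 0, 0],
    [0, 0, 0],
    [0, 0, 0],
    [0, 0, 0],
    [0, 0, 0],
    [0, 0, 0],
    [0, 0, 0],
    [0, 0, 0],
  ],
  delta_pos=[
    [0.0146, -0.0315, 0],
    [0.0146, -0.0315, 0],
    [0.0146, -0.0315, 0],
    [0.0146, -0.0315, 0],
    [0.0146, -0.0315, 0],
    [0.0146, -0.0315, 0],
    [0.0146, -0.0315, 0],
    [0.0146, -0.0315, 0],
  ],
  hand=[0, 0, 0, 0, 0, 0, 0, 0],
)

```text
t: 2.1
eef_pos: [0.5687, -0.1834, 0.2309]
tcp_rot: [0.185, 0.983, 0.0, -0.0]
force: [0.5, 0.3, -0.4]
finger_gap: -0.0002
```

```bash
python3 - <<'E'
from cell import *
from h import *
P=camera_params("wrist"); p,d=grab_frame("wrist"); cv2.imwrite("pics/w1.png",p[:,:,::-1]); np.save("w1.npy",d)
np.save("w1P.npy",P,allow_pickle=True); W=cloud(P,d); np.set_printoptions(precision=4,suppress=True)
s=state(); print(s['eef_pos'],s['force'])
m=(d>0)&(W[...,2]>.105)&(W[...,2]<.145)&(np.hypot(W[...,0]-.5687,W[...,1]+.1835)<.07)
q=W[m]; print(len(q),q.min(0),q.max(0),cv2.minAreaRect(q[:,:2].astype(np.float32)))
E
```

```text
[ 0.57   -0.1907  0.2311] [ 1.2159 -5.1424  1.5105]
6605 [ 0.5407 -0.2373  0.1136] [ 0.5991 -0.1258  0.1337] ((0.5694933533668518, -0.18151433765888214), (0.05817773938179016, 0.1023155152797699), 23.810651779174805)
```

View pics/w1.png

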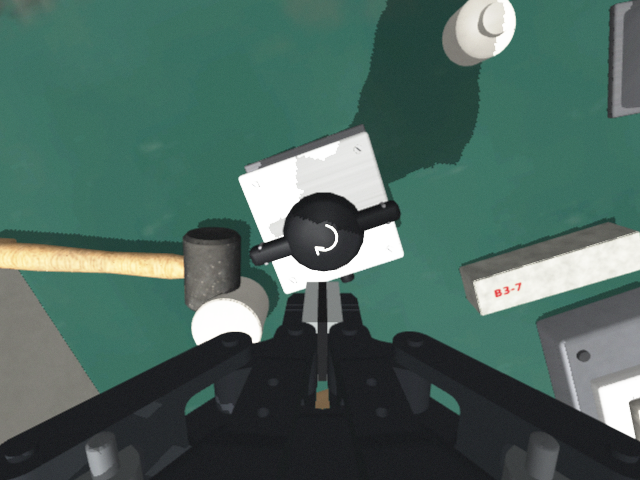

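The wrist view shows the head directly under the fingers at about (323,232), with ears at (270,253) and (390,210). Both cameras place its axis at about (0.569, -0.182).

send_rows(
  turn=[
    [0, 0, 0],
    [0, 0, 0],
    [0, 0, 0],
    [0, 0, 0],
    [0, 0, 0],
    [0, 0, 0],
    [0, 0, 0],
    [0, 0, 0],
  ],
  delta_pos=[
    [0, 0, 0],
    [0, 0, -0.015],
    [0, 0, -0.02],
    [0, 0, -0.02],
    [0, 0, -0.015],
    [0, 0, -0.01],
    [0, 0, -0.006],
    [0, 0, 0],
  ],
  hand=[0, 0, 0, 0, 0, 0, 0, 0],
)

```text
t: 2.82
eef_pos: [0.5678, -0.1811, 0.1442]
tcp_rot: [0.185, 0.983, 0.0, -0.001]
force: [0.1, 0.7, 0.6]
finger_gap: -0.0002
```

send_rows(
  turn=[
    [0, 0, 0],
    [0, 0, 0],
    [0, 0, 0],
    [0, 0, 0],
    [0, 0, 0],
    [0, 0, 0],
    [0, 0, 0],
    [0, 0, 0],
  ],
  delta_pos=[
    [0, 0, -0.003],
    [0, 0, -0.003],
    [0, 0, -0.003],
    [0, 0, -0.002],
    [0, 0, -0.002],
    [0, 0, -0.002],
    [0, 0, 0],
    [0, 0, 0],
  ],
  hand=[0, 0, 0, 0, 0, 0, 0, 0],
)

```text
t: 3.48
eef_pos: [0.5685, -0.182, 0.1303]
tcp_rot: [0.185, 0.983, -0.0, 0.0]
force: [0.8, 0.0, 0.8]
finger_gap: 0.0001
```

Just touching. I'll press in 2 mm steps.

send_rows(
  turn=[
    [0, 0, 0],
    [0, 0, 0],
    [0, 0, 0],
    [0, 0, 0],
    [0, 0, 0],
    [0, 0, 0],
    [0, 0, 0],
    [0, 0, 0],
  ],
  delta_pos=[
    [0, 0, -0.002],
    [0, 0, -0.002],
    [0, 0, -0.002],
    [0, 0, -0.002],
    [0, 0, -0.001],
    [0, 0, 0],
    [0, 0, 0],
    [0, 0, 0],
  ],
  hand=[0, 0, 0, 0, 0, 0, 0, 0],
)

```text
t: 4.15
eef_pos: [0.5688, -0.182, 0.122]
tcp_rot: [0.185, 0.983, 0.0, 0.0]
force: [-1.1, 0.6, 6.0]
finger_gap: 0.0002
```

send_rows(
  turn=[
    [0, 0, 0],
    [0, 0, 0],
    [0, 0, 0],
    [0, 0, 0],
    [0, 0, 0],
    [0, 0, 0],
    [0, 0, 0],
    [0, 0, 0],
  ],
  delta_pos=[
    [0, 0, -0.001],
    [0, 0, -0.001],
    [0, 0, -0.001],
    [0, 0, -0.001],
    [0, 0, 0],
    [0, 0, 0],
    [0, 0, 0],
    [0, 0, 0],
  ],
  hand=[0, 0, 0, 0, 0, 0, 0, 0],
)

```text
t: 4.82
eef_pos: [0.5687, -0.1821, 0.1182]
tcp_rot: [0.185, 0.983, 0.0, 0.0]
force: [-2.3, 0.9, 8.8]
finger_gap: 0.0002
```

send_rows(
  turn=[
    [0, 0, 0],
    [0, 0, 0],
    [0, 0, 0],
    [0, 0, 0],
    [0, 0, 0],
    [0, 0, 0],
    [0, 0, 0],
    [0, 0, 0],
  ],
  delta_pos=[
    [0, 0, -0.0006],
    [0, 0, 0],
    [0, 0, 0],
    [0, 0, 0.003],
    [0, 0, 0.006],
    [0, 0, 0.01],
    [0, 0, 0.01],
    [0, 0, 0.01],
  ],
  hand=[0, 0, 0, 0, 0, 0, 0, 0],
)

```text
t: 5.48
eef_pos: [0.5685, -0.182, 0.1568]
tcp_rot: [0.185, 0.983, -0.0, 0.0]
force: [1.1, -0.4, -0.1]
finger_gap: 0.0002
```

send_rows(
  turn=[
    [0, 0, 0],
    [0, 0, 0],
    [0, 0, 0],
    [0, 0, 0],
    [0, 0, 0],
    [0, 0, 0],
    [0, 0, 0],
    [0, 0, 0],
  ],
  delta_pos=[
    [0, 0, 0.01],
    [0, 0, 0.01],
    [0, 0, 0],
    [-0.013, 0.012, 0],
    [-0.013, 0.012, 0],
    [-0.013, 0.012, 0],
    [-0.007, 0.008, 0],
    [0, 0, 0],
  ],
  hand=[0, 0, 0, 0, 0, 0, 0, 0],
)

```text
t: 6.15
eef_pos: [0.5213, -0.1361, 0.1756]
tcp_rot: [0.184, 0.983, 0.001, -0.001]
force: [0.3, 0.0, 0.3]
finger_gap: -0.0002
```

```bash
python3 - <<'E'
from cell import *
from h import *
p0,d0=grab_frame("top");P=camera_params("wrist"); p,d=grab_frame("wrist"); cv2.imwrite("pics/w2.png",p[:,:,::-1]); W=cloud(P,d); np.set_printoptions(precision=4,suppress=True)
s=state(); print(s['eef_pos'],s['force'])
r=np.hypot(W[...,0]-.569,W[...,1]+.182)
m=(d>0)&(W[...,2]>.1)&(W[...,2]<.145)&(r<.07)
q=W[m]; print(len(q),q.min(0),q.max(0)); e=q[(q[:,1]>-.145)];print('ear+y',np.median(e,0),e.min(0),e.max(0)); print('top',np.median(W[(d>0)&(r<.008)],0))
E
```

```text
[ 0.523  -0.1379  0.176 ] [0.5231 0.0382 0.2725]
1504 [ 0.5405 -0.2054  0.1051] [ 0.5766 -0.1256  0.1223]
ear+y [ 0.5698 -0.1271  0.115 ] [ 0.5657 -0.1292  0.1058] [ 0.5766 -0.1256  0.1184]
top [nan nan nan]
  return _methods._mean(a, axis=axis, dtype=dtype,
  ret = um.true_divide(
```

View pics/w2.png

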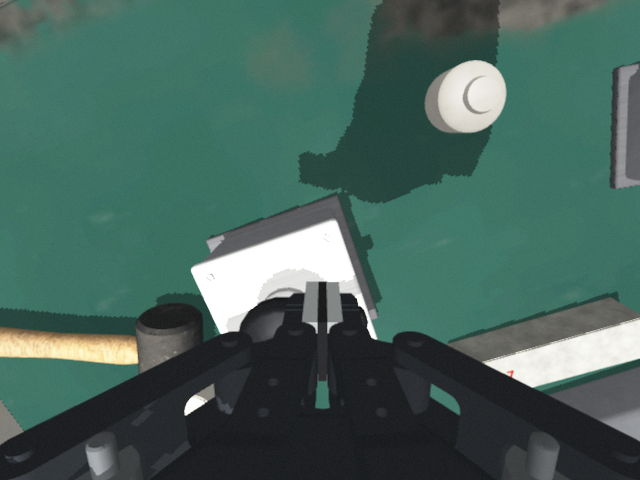

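The button stays latched with the fingers off: its top now reads about 0.120, where it was 0.130. Next I'll lower the fingers beside the +y ear, on its near side.

send_rows(
  turn=[
    [0, 0, 0],
    [0, 0, 0],
    [0, 0, 0],
    [0, 0, 0],
    [0, 0, 0],
    [0, 0, 0],
    [0, 0, 0],
    [0, 0, 0],
  ],
  delta_pos=[
    [0, 0.004, 0],
    [0, 0, -0.013],
    [0, 0, -0.015],
    [0, 0, -0.015],
    [0, 0, -0.015],
    [0, 0, -0.012],
    [0, 0, -0.008],
    [0, 0, 0],
  ],
  hand=[0, 0, 0, 0, 0, 0, 0, 0],
)

```text
t: 6.92
eef_pos: [0.5219, -0.1341, 0.0961]
tcp_rot: [0.186, 0.983, -0.0, -0.001]
force: [0.2, 0.1, -0.3]
finger_gap: 0.0
```

send_rows(
  turn=[
    [0, 0, 0],
    [0, 0, 0],
    [0, 0, 0],
    [0, 0, 0],
    [0, 0, 0],
    [0, 0, 0],
    [0, 0, 0],
    [0, 0, 0],
  ],
  delta_pos=[
    [0.005, 0, 0],
    [0.005, 0, 0],
    [0.005, 0, 0],
    [0.004, 0, 0],
    [0.004, 0, 0],
    [0.004, 0, 0],
    [0, 0, 0],
    [0, 0, 0],
  ],
  hand=[0, 0, 0, 0, 0, 0, 0, 0],
)

```text
t: 7.58
eef_pos: [0.5496, -0.1339, 0.0977]
tcp_rot: [0.185, 0.983, -0.0, 0.0]
force: [-0.2, 0.7, -0.7]
finger_gap: 0.0
```

send_rows(
  turn=[
    [0, 0, 0],
    [0, 0, 0],
    [0, 0, 0],
    [0, 0, 0],
    [0, 0, 0],
    [0, 0, 0],
    [0, 0, 0],
    [0, 0, 0],
  ],
  delta_pos=[
    [0.003, 0, 0],
    [0.003, 0, 0],
    [0.003, 0, 0],
    [0.003, 0, 0],
    [0.003, 0, 0],
    [0.003, 0, 0],
    [0, 0, 0],
    [0, 0, 0],
  ],
  hand=[0, 0, 0, 0, 0, 0, 0, 0],
)

```text
t: 8.25
eef_pos: [0.5677, -0.1338, 0.0976]
tcp_rot: [0.185, 0.983, 0.0, 0.0]
force: [-0.9, 0.2, -0.8]
finger_gap: 0.0002
```

send_rows(
  turn=[
    [0, 0, 0],
    [0, 0, 0],
    [0, 0, 0],
    [0, 0, 0],
    [0, 0, 0],
    [0, 0, 0],
    [0, 0, 0],
    [0, 0, 0],
  ],
  delta_pos=[
    [0.003, 0, 0],
    [0.003, 0, 0],
    [0.003, 0, 0],
    [0.003, 0, 0],
    [0.003, 0, 0],
    [0.001, 0, 0],
    [0, 0, 0],
    [0, 0, 0],
  ],
  hand=[0, 0, 0, 0, 0, 0, 0, 0],
)

```text
t: 8.92
eef_pos: [0.5835, -0.1337, 0.0977]
tcp_rot: [0.185, 0.983, 0.0, -0.0]
force: [-2.8, 1.2, 0.8]
finger_gap: -0.0004
```

```bash
python3 - <<'E'
from cell import *
from h import *
p,d=grab_frame("scene"); cv2.imwrite("pics/s3.png",cv2.resize(p[150:290,330:530,::-1],None,fx=4,fy=4)); print(state()['force'],state()['eef_pos'])
W=cloud(camera_params("scene"),d); r=np.hypot(W[...,0]-.569,W[...,1]+.182); print(np.percentile(W[(d>0)&(r<.012)][:,2],[5,50,95]))
E
```

```text
[-1.72715992  0.97920077  0.83290176] [ 0.58347861 -0.13364686  0.0976829 ]
[0.07944049 0.12068812 0.19335447]
```

View pics/s3.png

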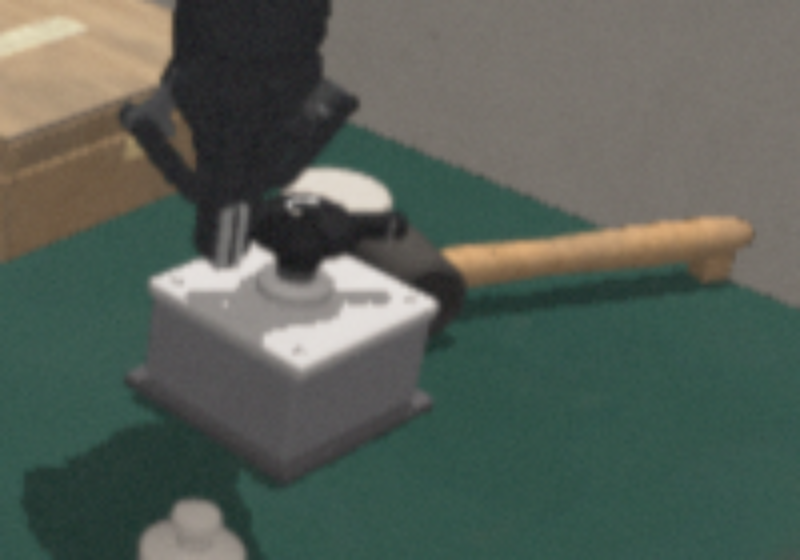

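The near ear, at crop position (390,220), is partly turned and the push force is about 2–3 N. The head is still in, so I'll keep pushing.

send_rows(
  turn=[
    [0, 0, 0],
    [0, 0, 0],
    [0, 0, 0],
    [0, 0, 0],
    [0, 0, 0],
    [0, 0, 0],
    [0, 0, 0],
    [0, 0, 0],
  ],
  delta_pos=[
    [0.002, 0, 0],
    [0.002, 0, 0],
    [0.002, 0, 0],
    [0.002, 0, 0],
    [0, 0, 0],
    [0, 0, 0],
    [0, 0, 0],
    [0, 0, 0],
  ],
  hand=[0, 0, 0, 0, 0, 0, 0, 0],
)

```text
t: 9.63
eef_pos: [0.5916, -0.1337, 0.0978]
tcp_rot: [0.185, 0.983, 0.0, 0.0]
force: [-1.2, 1.5, 0.5]
finger_gap: -0.0001
```

```bash
python3 - <<'E'
from cell import *
from h import *
p,d=grab_frame("scene"); cv2.imwrite("pics/s4.png",cv2.resize(p[150:290,330:530,::-1],None,fx=4,fy=4)); print(state()['force'],state()['eef_pos'])
W=cloud(camera_params("scene"),d); r=np.hypot(W[...,0]-.569,W[...,1]+.182); print(np.percentile(W[(d>0)&(r<.012)][:,2],[5,50,95]))
m=(d>0)&(r>.036)&(r<.06)&(W[...,2]>.1)&(W[...,2]<.14)&(W[...,1]<-.19); q=W[m]; print(len(q),np.median(q,0), np.arctan2(-(np.median(q[:,0])-.569),-(np.median(q[:,1])+.182)))
E
```

```text
[-1.68550058  1.11948232  0.21379515] [ 0.5915871  -0.13374044  0.09774285]
[0.08136301 0.12986155 0.19181609]
66 [ 0.53341429 -0.2098242   0.1217638 ] 0.9071943926984205
```

View pics/s4.png

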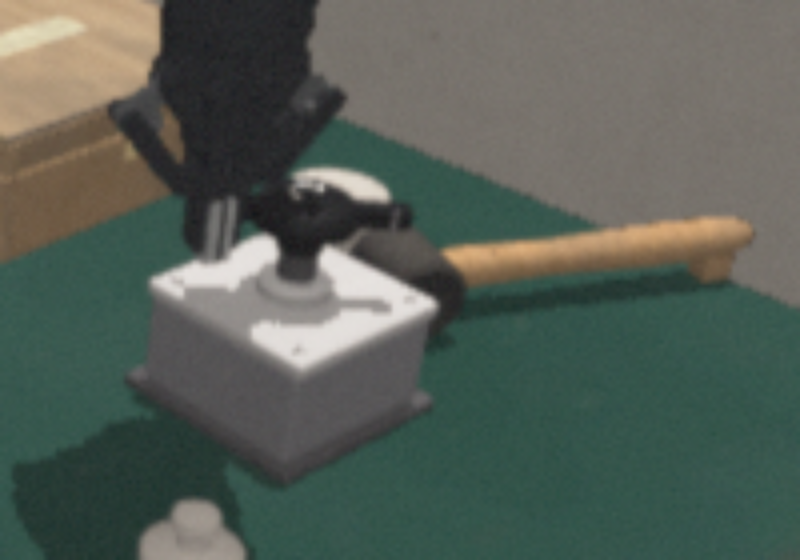

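The head has sprung out: it now reads 0.130 and looks higher in the picture. I'll back off the same way so the ear can return.

send_rows(
  turn=[
    [0, 0, 0],
    [0, 0, 0],
    [0, 0, 0],
    [0, 0, 0],
    [0, 0, 0],
    [0, 0, 0],
    [0, 0, 0],
    [0, 0, 0],
  ],
  delta_pos=[
    [-0.005, 0, 0],
    [-0.008, 0, 0],
    [-0.01, 0, 0],
    [-0.012, 0, 0],
    [-0.012, 0, 0],
    [-0.012, 0, 0],
    [-0.01, 0, 0],
    [0, 0, 0],
  ],
  hand=[0, 0, 0, 0, 0, 0, 0, 0],
)

```text
t: 10.35
eef_pos: [0.52, -0.1346, 0.0979]
tcp_rot: [0.186, 0.983, -0.0, -0.0]
force: [0.4, -0.2, -0.1]
finger_gap: 0.0001
```

send_rows(
  turn=[
    [0, 0, 0],
    [0, 0, 0],
    [0, 0, 0],
    [0, 0, 0],
    [0, 0, 0],
    [0, 0, 0],
    [0, 0, 0],
    [0, 0, 0],
  ],
  delta_pos=[
    [0, 0, 0.005],
    [0, 0, 0.01],
    [0, 0, 0.02],
    [0, 0, 0.02],
    [0, 0, 0.02],
    [0, 0.02, 0.01],
    [0, 0.03, 0],
    [0, 0, 0],
  ],
  hand=[0, 0, 0, 0, 0, 0, 0, 0],
)

```text
t: 11.02
eef_pos: [0.5242, -0.0784, 0.1843]
tcp_rot: [0.183, 0.983, 0.002, 0.001]
force: [0.3, 0.6, -0.7]
finger_gap: 0.0003
```

```bash
python3 - <<'E'
from cell import *
from h import *
p,d=grab_frame("top"); cv2.imwrite("pics/t5.png",cv2.resize(p[180:320,220:520,::-1],None,fx=2.6,fy=2.6)); print(state()['force'],state()['eef_pos'])
W=cloud(camera_params("top"),d); r=np.hypot(W[...,0]-.569,W[...,1]+.182); print('top',np.median(W[(d>0)&(r<.01)][:,2]))
m=(d>0)&(r>.036)&(r<.06)&(W[...,2]>.1)&(W[...,2]<.14)&(W[...,1]<-.18); q=W[m]; print(len(q),np.median(q,0))
r=np.hypot(W[...,0]-.552,W[...,1]-.1595); print('reset top',np.median(W[(d>0)&(r<.012)],0), [ (i,np.median(W[(d>0)&(abs(r-i)<.0015)][:,2]).round(4)) for i in (.004,.008,.012,.016,.02,.024)])
E
```

```text
[-0.40273682  0.10397972  0.65899216] [ 0.52378578 -0.08069063  0.18389396]
top nan
0 [nan nan nan]
reset top [0.55122316 0.15930947 0.0852533 ] [(0.004, np.float64(0.0859)), (0.008, np.float64(0.0852)), (0.012, np.float64(0.085)), (0.016, np.float64(0.0838)), (0.02, np.float64(0.0741)), (0.024, np.float64(0.0727))]
  return _methods._mean(a, axis=axis, dtype=dtype,
  ret = ret.dtype.type(ret / rcount)
  ret = um.true_divide(
```

View pics/t5.png

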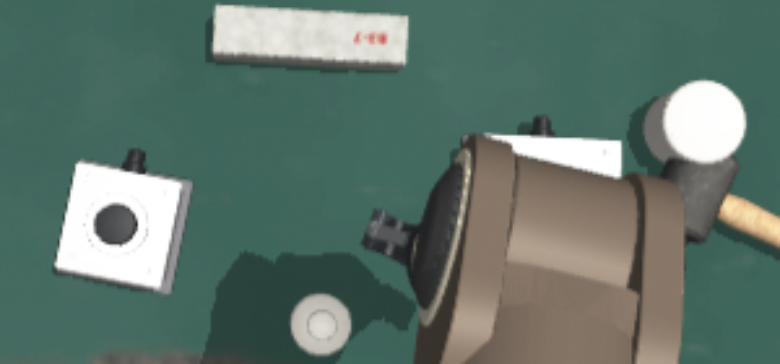

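The arm hides the mushroom head from this view; I'll check it from above the reset station. Reset button is at (117,224) in the crop.

send_rows(
  turn=[
    [0, 0, 0],
    [0, 0, 0],
    [0, 0, 0],
    [0, 0, 0],
    [0, 0, 0],
    [0, 0, 0],
    [0, 0, 0],
    [0, 0, 0],
  ],
  delta_pos=[
    [0.004, 0.0345, 0],
    [0.004, 0.0345, 0],
    [0.004, 0.0345, 0],
    [0.004, 0.0345, 0],
    [0.004, 0.0345, 0],
    [0.004, 0.0345, 0],
    [0.0045, 0.0365, 0],
    [0, 0, 0],
  ],
  hand=[0, 0, 0, 0, 0, 0, 0, 0],
)

```text
t: 11.73
eef_pos: [0.5514, 0.1683, 0.1828]
tcp_rot: [0.181, 0.984, 0.002, 0.0]
force: [0.3, 0.8, 1.2]
finger_gap: -0.0001
```

```bash
python3 - <<'E'
from cell import *
from h import *
p,d=grab_frame("top"); cv2.imwrite("pics/t6.png",cv2.resize(p[180:320,220:520,::-1],None,fx=2.6,fy=2.6)); print(state()['force'],state()['eef_pos'])
W=cloud(camera_params("top"),d); r=np.hypot(W[...,0]-.569,W[...,1]+.182); print('top',np.median(W[(d>0)&(r<.01)][:,2]))
for s in (1,-1):
  m=(d>0)&(r>.036)&(r<.06)&(W[...,2]>.1)&(W[...,2]<.14)&(s*(W[...,1]+.182)>.01); q=W[m]; print(len(q),np.median(q,0))
E
```

```text
[ 0.43491213 -0.57863368 -0.2414124 ] [0.55132842 0.16407109 0.18270884]
top 0.13081529151125723
70 [ 0.56987084 -0.13658146  0.12586997]
76 [ 0.56657122 -0.22804785  0.12641654]
```

View pics/t6.png

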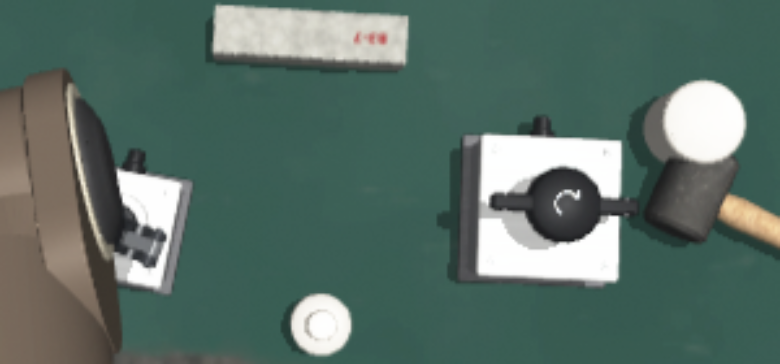

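The mushroom is out (0.131) and its ears are back at rest, lying along y at crop (500,202) and (625,206). Next I'll press reset.

send_rows(
  turn=[
    [0, 0, 0],
    [0, 0, 0],
    [0, 0, 0],
    [0, 0, 0],
    [0, 0, 0],
    [0, 0, 0],
    [0, 0, 0],
    [0, 0, 0],
  ],
  delta_pos=[
    [0, 0, -0.01],
    [0, 0, -0.02],
    [0, 0, -0.02],
    [0, 0, -0.02],
    [0, 0, -0.012],
    [0, 0, -0.006],
    [0, 0, 0],
    [0, 0, 0],
  ],
  hand=[0, 0, 0, 0, 0, 0, 0, 0],
)

```text
t: 12.45
eef_pos: [0.5514, 0.1588, 0.095]
tcp_rot: [0.186, 0.983, -0.0, 0.0]
force: [-0.2, 0.3, 0.0]
finger_gap: 0.0
```

send_rows(
  turn=[
    [0, 0, 0],
    [0, 0, 0],
    [0, 0, 0],
    [0, 0, 0],
    [0, 0, 0],
    [0, 0, 0],
    [0, 0, 0],
    [0, 0, 0],
  ],
  delta_pos=[
    [0, 0, -0.003],
    [0, 0, -0.003],
    [0, 0, -0.002],
    [0, 0, -0.002],
    [0, 0, -0.002],
    [0, 0, 0],
    [0, 0, 0],
    [0, 0, 0],
  ],
  hand=[0, 0, 0, 0, 0, 0, 0, 0],
)

```text
t: 13.12
eef_pos: [0.5511, 0.1597, 0.083]
tcp_rot: [0.185, 0.983, 0.0, 0.0]
force: [-1.4, 0.8, 3.5]
finger_gap: -0.0003
```

send_rows(
  turn=[
    [0, 0, 0],
    [0, 0, 0],
    [0, 0, 0],
    [0, 0, 0],
    [0, 0, 0],
    [0, 0, 0],
    [0, 0, 0],
    [0, 0, 0],
  ],
  delta_pos=[
    [0, 0, -0.001],
    [0, 0, -0.001],
    [0, 0, -0.001],
    [0, 0, -0.001],
    [0, 0, 0],
    [0, 0, 0],
    [0, 0, 0],
    [0, 0, 0],
  ],
  hand=[0, 0, 0, 0, 0, 0, 0, 0],
)

```text
t: 13.78
eef_pos: [0.5511, 0.1597, 0.0789]
tcp_rot: [0.185, 0.983, 0.0, 0.0]
force: [-1.6, 0.9, 4.8]
finger_gap: 0.0002
```

send_rows(
  turn=[
    [0, 0, 0],
    [0, 0, 0],
    [0, 0, 0],
    [0, 0, 0],
    [0, 0, 0],
    [0, 0, 0],
    [0, 0, 0],
    [0, 0, 0],
  ],
  delta_pos=[
    [0, 0, -0.001],
    [0, 0, -0.001],
    [0, 0, -0.0005],
    [0, 0, 0],
    [0, 0, 0],
    [0, 0, 0],
    [0, 0, 0],
    [0, 0, 0],
  ],
  hand=[0, 0, 0, 0, 0, 0, 0, 0],
)

```text
t: 14.45
eef_pos: [0.5512, 0.1598, 0.0779]
tcp_rot: [0.185, 0.983, 0.001, 0.0]
force: [-5.9, -0.8, 20.3]
finger_gap: -0.0002
```

The button is at its lower stop: z 0.0779 with the force jumping to 20 N. I'll lift off.

send_rows(
  turn=[
    [0, 0, 0],
    [0, 0, 0],
    [0, 0, 0],
    [0, 0, 0],
    [0, 0, 0],
    [0, 0, 0],
    [0, 0, 0],
    [0, 0, 0],
  ],
  delta_pos=[
    [0, 0, 0.003],
    [0, 0, 0.006],
    [0, 0, 0.01],
    [0, 0, 0.02],
    [0, 0, 0.025],
    [0, 0, 0.025],
    [0, 0, 0.025],
    [0, 0, 0.02],
  ],
  hand=[0, 0, 0, 0, 0, 0, 0, 0],
)

```text
t: 15.12
eef_pos: [0.551, 0.1592, 0.2122]
tcp_rot: [0.186, 0.983, 0.0, 0.0]
force: [0.3, 0.6, -0.8]
finger_gap: -0.0004
```

send_rows(
  turn=[
    [0, 0, 0],
    [0, 0, 0],
    [0, 0, 0],
    [0, 0, 0],
    [0, 0, 0],
    [0, 0, 0],
    [0, 0, 0],
    [0, 0, 0],
  ],
  delta_pos=[
    [-0.02, 0, 0.01],
    [-0.03, 0, 0],
    [-0.03, 0, 0],
    [-0.03, 0, 0],
    [-0.02, 0, 0],
    [-0.01, 0, 0],
    [0, 0, 0],
    [0, 0, 0],
  ],
  hand=[0, 0, 0, 0, 0, 0, 0, 0],
)

```text
t: 15.78
eef_pos: [0.4116, 0.1597, 0.2207]
tcp_rot: [0.185, 0.983, 0.0, 0.0]
force: [0.8, 0.3, 0.4]
finger_gap: 0.0001
```

```bash
python3 - <<'E'
from cell import *
from h import *
p,d=grab_frame("top"); cv2.imwrite("pics/t7.png",p[:,:,::-1]); print(state()['force'],state()['eef_pos'])
W=cloud(camera_params("top"),d); W0=cloud(camera_params("top"),np.load("top0.npy"))
for n,x,y in (('stop',.569,-.182),('reset',.552,.1595),('wt',.4747,-.0027),('prism',.7053,.0041)):
  print(n,[np.median(w[np.hypot(w[...,0]-x,w[...,1]-y)<.01][:,2]) for w in (W0,W)])
E
```

```text
[0.54433591 0.75776549 0.04672185] [0.41212446 0.15964731 0.22056543]
stop [np.float64(0.1308082767634504), np.float64(0.13035381351419623)]
reset [np.float64(0.08588816605322641), np.float64(0.08544108897170317)]
wt [np.float64(0.05951882803252589), np.float64(0.059651516594432505)]
prism [np.float64(0.04023335842235837), np.float64(0.04070422077051702)]
```

View pics/t7.png

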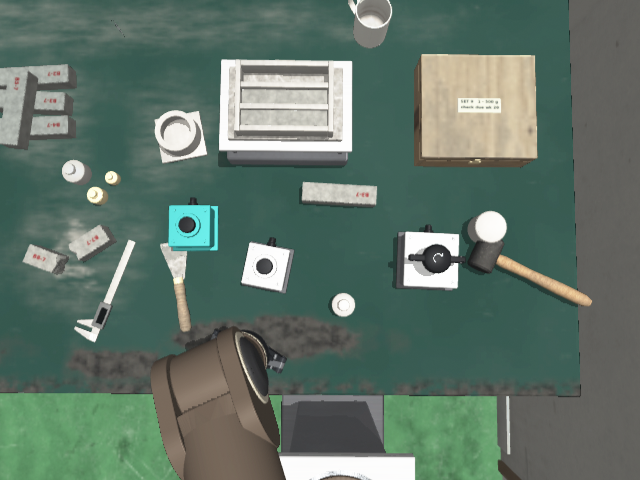

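Both buttons are out: mushroom at (437,258), reset at (264,266). The prism at (340,195) and the weight at (343,304) are where they started, and the arm is clear.

```bash
python3 -c "
from cell import *
print(hand_in())"
```

```text
the job is handed in; nothing more can be done
None
```

The job is done and handed in, at about 16 s of the 58 s allowed; the hand-in gave no verdict.

- **Mushroom in:** I pressed the head with shut fingertips to about 12 mm; the last reading was 8.8 N, just before a final 0.6 mm nudge. It stayed latched with the fingers off; the wrist camera put its top at about 0.120 m.
- **Twist out:** I pushed the +y ear clockwise with about 2–3 N until the head sprang out, at about 0.9 rad by the camera. I then backed off, and the ears returned to rest with the top at 0.131 m.
- **Reset:** I pressed the grey reset button to its lower stop. Force was about 5 N on the way down and 20 N at the stop. I then lifted clear.

The last top view, compared with the first picture, shows both buttons out: mushroom 0.130 m against 0.131 m, reset 0.0854 m against 0.0859 m. The prism and weight show no movement, and the tool is well clear with about 1 N on it, which is sensor noise. No check failed or disagreed.

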